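# Park conveyor rollers on a sloping board, each held by its own chock

## Task

Park every conveyor roller from the rack on the sloping board. For each roller take one chock out of the bin, set it flat on the board with its toes pointing up the slope, and only then lay a roller across the board, uphill of the chock and against its toes, so that it stays put when you let go (a chock must be standing on the board before any roller goes there). In the end every roller lies still and square across the board against its own chock, touching neither another roller nor the lip at the foot of the board; leave spare chocks in the bin and do not disturb the oil bottle, the pipe elbow and the stop block beside the work.

Things in the scene. Friction and masses are not known exactly. Their poses are not given: they have to be found in the camera images.
- roller_0: steel conveyor roller, smooth cylinder 40 mm in diameter, 120 mm long plus an 8 mm axle stub at each end, 0.25 kg; rolls off by itself on the sloping board. Origin: its centre; y = the roller's axis (x and z turn as it rolls). Starts in one of the rack's places; one roller may be absent
- roller_1: steel conveyor roller, smooth cylinder 40 mm in diameter, 120 mm long plus an 8 mm axle stub at each end, 0.25 kg; rolls off by itself on the sloping board. Origin: its centre; y = the roller's axis (x and z turn as it rolls). Starts in one of the rack's places; one roller may be absent
- roller_2: steel conveyor roller, smooth cylinder 40 mm in diameter, 120 mm long plus an 8 mm axle stub at each end, 0.25 kg; rolls off by itself on the sloping board. Origin: its centre; y = the roller's axis (x and z turn as it rolls). Starts in one of the rack's places; one roller may be absent
- roller_3: steel conveyor roller, smooth cylinder 40 mm in diameter, 120 mm long plus an 8 mm axle stub at each end, 0.25 kg; rolls off by itself on the sloping board. Origin: its centre; y = the roller's axis (x and z turn as it rolls). Starts in one of the rack's places; one roller may be absent
- chock_0: orange chock, U in plan, 58 x 104 mm, 0.14 kg. Origin on its underside, +x to the toes. Cross-piece x -33 to -19 mm, 16 high; on its middle a grip tab 14 (x) by 30 (y), z 16 to 46 (pinch across y). Two toes, 20 high, at y +-30 to +-52, reach x +25; faces slope 50 deg and stop a roller with its axis along y at x +34 mm, centre 20 above the board. Does not slip on the board. Starts flat in the bin
- chock_1: orange chock, U in plan, 58 x 104 mm, 0.14 kg. Origin on its underside, +x to the toes. Cross-piece x -33 to -19 mm, 16 high; on its middle a grip tab 14 (x) by 30 (y), z 16 to 46 (pinch across y). Two toes, 20 high, at y +-30 to +-52, reach x +25; faces slope 50 deg and stop a roller with its axis along y at x +34 mm, centre 20 above the board. Does not slip on the board. Starts flat in the bin
- chock_2: orange chock, U in plan, 58 x 104 mm, 0.14 kg. Origin on its underside, +x to the toes. Cross-piece x -33 to -19 mm, 16 high; on its middle a grip tab 14 (x) by 30 (y), z 16 to 46 (pinch across y). Two toes, 20 high, at y +-30 to +-52, reach x +25; faces slope 50 deg and stop a roller with its axis along y at x +34 mm, centre 20 above the board. Does not slip on the board. Starts flat in the bin
- chock_3: orange chock, U in plan, 58 x 104 mm, 0.14 kg. Origin on its underside, +x to the toes. Cross-piece x -33 to -19 mm, 16 high; on its middle a grip tab 14 (x) by 30 (y), z 16 to 46 (pinch across y). Two toes, 20 high, at y +-30 to +-52, reach x +25; faces slope 50 deg and stop a roller with its axis along y at x +34 mm, centre 20 above the board. Does not slip on the board. Starts flat in the bin
- board: fixed sloping plywood board, 290 (x) by 310 mm (y). Origin at bench level under its centre. Its face rises to +x at 6 deg: height over the bench 30 mm + x tan(6 deg). Aluminium lip at the low edge, x -145 to -135 mm, 17 high over the face; side rails at y +-153 to +-161, 13 high. Room for two rows (one up the slope from the other) of two rollers end to end
- rack: fixed blue wire rack, 290 (x) by 162 mm (y), 34 high. Origin at bench level under its centre. Four places at x -102, -34, +34, +102 mm: pairs of 10 mm rods along y, 26 apart, on which a roller lies along y, its centre 46 mm above the bench
- bin: fixed grey open bin, 324 (x) by 160 mm (y), 45 high, walls and floor 5 mm. Origin at bench level under its centre. Holds the four chocks in a row along x, 74 mm apart
- oil_bottle: oil bottle, 51 mm across, 152 mm high, origin under its centre; leave alone
- elbow: grey pipe elbow lying flat, 87 x 87 mm, 49 mm high, origin under its centre; leave alone
- stop_block: plain aluminium stop block, 46 x 46 mm, 64 mm high, origin under its centre; leave alone
Mind the look-alikes: they are no part of the job. What is shaped like the chock_2 but pink is not meant.

How it is judged (in metres and radians):
On the way:
1. A chock stands on the board, let go, while no roller has yet been put there ((((x of chock_0 in the frame of board between -0.145 and 0.145 m and y of chock_0 in the frame of board between -0.155 and 0.155 m and z of chock_0 in the frame of board below 0.09 m) and contact force between chock_0 and board above 0.2 N and contact force between chock_0 and the fingers below 0.05 N) or ((x of chock_1 in the frame of board between -0.145 and 0.145 m and y of chock_1 in the frame of board between -0.155 and 0.155 m and z of chock_1 in the frame of board below 0.09 m) and contact force between chock_1 and board above 0.2 N and contact force between chock_1 and the fingers below 0.05 N) or ((x of chock_2 in the frame of board between -0.145 and 0.145 m and y of chock_2 in the frame of board between -0.155 and 0.155 m and z of chock_2 in the frame of board below 0.09 m) and contact force between chock_2 and board above 0.2 N and contact force between chock_2 and the fingers below 0.05 N) or ((x of chock_3 in the frame of board between -0.145 and 0.145 m and y of chock_3 in the frame of board between -0.155 and 0.155 m and z of chock_3 in the frame of board below 0.09 m) and contact force between chock_3 and board above 0.2 N and contact force between chock_3 and the fingers below 0.05 N)) and not (x of roller_0 in the frame of board between -0.145 and 0.145 m and y of roller_0 in the frame of board between -0.155 and 0.155 m and z of roller_0 in the frame of board below 0.09 m) and not (x of roller_1 in the frame of board between -0.145 and 0.145 m and y of roller_1 in the frame of board between -0.155 and 0.155 m and z of roller_1 in the frame of board below 0.09 m) and not (x of roller_2 in the frame of board between -0.145 and 0.145 m and y of roller_2 in the frame of board between -0.155 and 0.155 m and z of roller_2 in the frame of board below 0.09 m) and not (x of roller_3 in the frame of board between -0.145 and 0.145 m and y of roller_3 in the frame of board between -0.155 and 0.155 m and z of roller_3 in the frame of board below 0.09 m)), for 0.2 s.
At the end, for the whole second after the job is handed in: Every roller is at rest on the board, within 0.2 rad of square across the slope, pressing on a chock, its centre 37 mm or more up from the low edge, touching no other roller; every chock is at rest, in the bin or on the board with a roller against it (x of roller_0 in the frame of board between -0.108 and 0.145 m and y of roller_0 in the frame of board between -0.155 and 0.155 m and z of each of roller_0, roller_1, roller_2, roller_3 in the frame of board below 0.09 m and contact force between each of roller_0, roller_1, roller_2, roller_3 and board above 0.2 N and (contact force between roller_0 and chock_0 above 0.03 N or contact force between roller_0 and chock_1 above 0.03 N or contact force between roller_0 and chock_2 above 0.03 N or contact force between roller_0 and chock_3 above 0.03 N) and angle between the y axis of each of roller_0, roller_1, roller_2, roller_3 and the y axis of board, either way round below 0.2 rad and linear speed of each of roller_0, roller_1, roller_2, roller_3, chock_0, chock_1, chock_2, chock_3 below 0.02 m/s and contact force between roller_0 and roller_1 below 0.02 N and contact force between each of roller_0, roller_1 and roller_2 below 0.02 N and contact force between each of roller_0, roller_1, roller_2 and roller_3 below 0.02 N and x of roller_1 in the frame of board between -0.108 and 0.145 m and y of roller_1 in the frame of board between -0.155 and 0.155 m and (contact force between roller_1 and chock_0 above 0.03 N or contact force between roller_1 and chock_1 above 0.03 N or contact force between roller_1 and chock_2 above 0.03 N or contact force between roller_1 and chock_3 above 0.03 N) and x of roller_2 in the frame of board between -0.108 and 0.145 m and y of roller_2 in the frame of board between -0.155 and 0.155 m and (contact force between roller_2 and chock_0 above 0.03 N or contact force between roller_2 and chock_1 above 0.03 N or contact force between roller_2 and chock_2 above 0.03 N or contact force between roller_2 and chock_3 above 0.03 N) and x of roller_3 in the frame of board between -0.108 and 0.145 m and y of roller_3 in the frame of board between -0.155 and 0.155 m and (contact force between roller_3 and chock_0 above 0.03 N or contact force between roller_3 and chock_1 above 0.03 N or contact force between roller_3 and chock_2 above 0.03 N or contact force between roller_3 and chock_3 above 0.03 N) and ((x of chock_0 in the frame of bin between -0.16 and 0.16 m and y of chock_0 in the frame of bin between -0.08 and 0.08 m and z of chock_0 in the frame of bin below 0.05 m) or ((x of chock_0 in the frame of board between -0.145 and 0.145 m and y of chock_0 in the frame of board between -0.155 and 0.155 m and z of chock_0 in the frame of board below 0.09 m) and contact force between chock_0 and roller_0 above 0.03 N) or ((x of chock_0 in the frame of board between -0.145 and 0.145 m and y of chock_0 in the frame of board between -0.155 and 0.155 m and z of chock_0 in the frame of board below 0.09 m) and contact force between chock_0 and roller_1 above 0.03 N) or ((x of chock_0 in the frame of board between -0.145 and 0.145 m and y of chock_0 in the frame of board between -0.155 and 0.155 m and z of chock_0 in the frame of board below 0.09 m) and contact force between chock_0 and roller_2 above 0.03 N) or ((x of chock_0 in the frame of board between -0.145 and 0.145 m and y of chock_0 in the frame of board between -0.155 and 0.155 m and z of chock_0 in the frame of board below 0.09 m) and contact force between chock_0 and roller_3 above 0.03 N)) and ((x of chock_1 in the frame of bin between -0.16 and 0.16 m and y of chock_1 in the frame of bin between -0.08 and 0.08 m and z of chock_1 in the frame of bin below 0.05 m) or ((x of chock_1 in the frame of board between -0.145 and 0.145 m and y of chock_1 in the frame of board between -0.155 and 0.155 m and z of chock_1 in the frame of board below 0.09 m) and contact force between chock_1 and roller_0 above 0.03 N) or ((x of chock_1 in the frame of board between -0.145 and 0.145 m and y of chock_1 in the frame of board between -0.155 and 0.155 m and z of chock_1 in the frame of board below 0.09 m) and contact force between chock_1 and roller_1 above 0.03 N) or ((x of chock_1 in the frame of board between -0.145 and 0.145 m and y of chock_1 in the frame of board between -0.155 and 0.155 m and z of chock_1 in the frame of board below 0.09 m) and contact force between chock_1 and roller_2 above 0.03 N) or ((x of chock_1 in the frame of board between -0.145 and 0.145 m and y of chock_1 in the frame of board between -0.155 and 0.155 m and z of chock_1 in the frame of board below 0.09 m) and contact force between chock_1 and roller_3 above 0.03 N)) and ((x of chock_2 in the frame of bin between -0.16 and 0.16 m and y of chock_2 in the frame of bin between -0.08 and 0.08 m and z of chock_2 in the frame of bin below 0.05 m) or ((x of chock_2 in the frame of board between -0.145 and 0.145 m and y of chock_2 in the frame of board between -0.155 and 0.155 m and z of chock_2 in the frame of board below 0.09 m) and contact force between chock_2 and roller_0 above 0.03 N) or ((x of chock_2 in the frame of board between -0.145 and 0.145 m and y of chock_2 in the frame of board between -0.155 and 0.155 m and z of chock_2 in the frame of board below 0.09 m) and contact force between chock_2 and roller_1 above 0.03 N) or ((x of chock_2 in the frame of board between -0.145 and 0.145 m and y of chock_2 in the frame of board between -0.155 and 0.155 m and z of chock_2 in the frame of board below 0.09 m) and contact force between chock_2 and roller_2 above 0.03 N) or ((x of chock_2 in the frame of board between -0.145 and 0.145 m and y of chock_2 in the frame of board between -0.155 and 0.155 m and z of chock_2 in the frame of board below 0.09 m) and contact force between chock_2 and roller_3 above 0.03 N)) and ((x of chock_3 in the frame of bin between -0.16 and 0.16 m and y of chock_3 in the frame of bin between -0.08 and 0.08 m and z of chock_3 in the frame of bin below 0.05 m) or ((x of chock_3 in the frame of board between -0.145 and 0.145 m and y of chock_3 in the frame of board between -0.155 and 0.155 m and z of chock_3 in the frame of board below 0.09 m) and contact force between chock_3 and roller_0 above 0.03 N) or ((x of chock_3 in the frame of board between -0.145 and 0.145 m and y of chock_3 in the frame of board between -0.155 and 0.155 m and z of chock_3 in the frame of board below 0.09 m) and contact force between chock_3 and roller_1 above 0.03 N) or ((x of chock_3 in the frame of board between -0.145 and 0.145 m and y of chock_3 in the frame of board between -0.155 and 0.155 m and z of chock_3 in the frame of board below 0.09 m) and contact force between chock_3 and roller_2 above 0.03 N) or ((x of chock_3 in the frame of board between -0.145 and 0.145 m and y of chock_3 in the frame of board between -0.155 and 0.155 m and z of chock_3 in the frame of board below 0.09 m) and contact force between chock_3 and roller_3 above 0.03 N))).
It fails at once if the oil bottle is moved more than 30 mm (distance of oil_bottle from where it was at the start of the episode above 0.03 m).
It fails at once if the elbow is moved more than 30 mm (distance of elbow from where it was at the start of the episode above 0.03 m).
It fails at once if the stop block is moved more than 30 mm (distance of stop_block from where it was at the start of the episode above 0.03 m).
Of roller_0, roller_1, roller_2, roller_3 only 3 to 4 are there at a start; the rules pass over those that are not, and their reading is None.
At some moment in a run one of chock_0, chock_1, chock_2, chock_3 may be knocked a few centimetres aside while the robot is not near it.
It also fails if it takes over 210 s, if anything falls off the work surface, if the arm or the gripper's body presses on something with over 40 N, if the wrist force passes 120 N, or if a joint passes its speed limit or range.

## Robot

A 7-joint arm with a two-finger parallel gripper is mounted at the origin on a cart in front of the work surface, level with it; the furniture and walls round the work are solid. World frame = base frame: x ahead of the robot, y to its left, z up, the work surface at z = 0. Lengths are in mm, angles in rad, forces in N, time in s.
With the tool pointing down it reaches from about 400 to 900 mm from the base axis. Payload 5.6 kg.
Tool frame: the origin (TCP) lies midway between the tips of the shut fingers; the grasp point (between the pads) lies 19 mm behind it; z points along the fingers, y is the line along which they close (so a half turn about z gives the same grasp; the last joint's range is limited). The gripper opens to 92 mm and grips with 3 to 60 N. Pads are 20 mm wide; open, the fingers measure 128 mm over their backs; the gripper's body (75 mm by 189 mm) begins 69 mm behind the grasp point.
Start: joints at [1.094, 0.468, -0.012, 1.603, 0.006, 1.071, -0.056], TCP at [273.17, -589.819, 214.592] pointing down, gripper open.
Joint ranges: [-2.53, 2.53], [-0.31, 2.02], [-1.57, 1.55], [0.28, 2.44], [-1.29, 4.43], [0.15, 1.84], [-2.92, 2.92]. Speed limits (rad/s): [2.57, 2.57, 3.14, 3.14, 3.14, 3.14, 3.14].

## Interface

Orientations are given as a rotation vector (axis times angle).
In Python, from cell import robot, grip, kin, viewer gives the robot as it stands. Calls block until the motion is done:
- robot.movep(position, orientation): joint-space move of the TCP to a pose.
- robot.servo_line(position, feed=150, rotation=None): straight line of the TCP; rotation=None keeps the orientation; feed is the mean speed in mm/s.
- robot.goto_joints(angles): joint-space move.
- grip(opening, newtons=None): opening from 0.0 (shut) to 1.0 (fully open); newtons is the grip in N (None keeps the last); returns when the fingers have stopped.
- robot.hold(seconds).
- kin.ik(position, orientation): joint angles nearest the present ones, or None.
- robot.observe(): the state.
- viewer.read_camera(name): name is "scene" or "top" or "wrist"; returns the picture (400x640x3 uint8, red, green, blue); there is no depth.
- viewer.camera_info(name): a dict with "camera_matrix" (3x3 intrinsics, pixels), "k1" (the pictures are not rectified: a ray, as slopes to the right and down, at radius r is drawn at 1 + k1 r^2 times it, then the intrinsics apply), "R" (3x3) and "t" (3): a world point X has camera coordinates R X + t. Camera axes: x right, y down, z forward; pixel columns grow to the right and rows downward; lengths in mm; the calibration is good to about 2 mm. A picture is of the moment at which its call begins: read the wrist's pose just before it. camera_info takes no time and is no camera call; for the wrist camera it gives the pose at the moment of the call.
A pose or a line that the arm cannot do raises robot.IKError and nothing moves.
- robot.job_done(): hands the job in; it is judged then, once.
Trained networks look in the newest picture that a camera, given by its name, has taken for a name from the list of things; names that differ only in an ending like _2 or _b are one class to them, and where a whole thing is asked for, a point or a joint stands for the part that bears it (a point fixed in the world has none). Each returns a list of dicts, best first, with "confidence" (0 to 1); they miss things now and then, are a little off and sometimes report something else, mostly with a low value. They report only what shows in the picture. A call takes as long as a camera call. They do not tell look-alikes from the thing itself.
- viewer.silhouettes(name, camera): "mask" (400x640 bool, what is visible of it).
- viewer.pinpoint(name, camera): "at" ([x, y, z] in mm, in the coordinates of the camera as it stood for that picture, good to about 4 mm: a listed point, or the origin of a listed thing).
The state is a dict: "t": time; "joints": joint angles; "joint_velocities": joint speeds; "joint_torque": joint torques, N m; "tcp_pos": TCP position; "tcp_rot": TCP orientation; "contact_force": force on the tool from outside, world axes, zero at the start; "wrist_torque": the same for the moment, N m; "grip_width": opening from 0.0 (shut) to 1.0 (fully open); "grip_force": force on a finger pad.
Only numpy, scipy, OpenCV 4.12 (cv2) and the standard library are available. Lean on these libraries where they do the work, as an engineer would, in place of code of your own. Each camera call takes 0.05 s, during which the arm holds its last target. There are 200 camera calls.

## Working session

There is one attempt and no reset: what is moved stays moved. The work goes in short steps, each a Python script; the robot and the scene stay as the last script left them, time stands still between calls to the robot, and variables do not carry over. Pictures are saved under pics/ and viewed, at most 14 in all, crops included, and the job is handed in when it is done.

```bash
ls; mkdir -p pics
python3 - <<'E'
from cell import robot, grip, kin, viewer
import cv2, numpy as np
s=robot.observe(); print(s['t'],s['tcp_pos'],s['tcp_rot'],s['grip_width'])
ims=[]
for c in ['scene','top']:
    im=viewer.read_camera(c); cv2.imwrite(f'pics/{c}0.png',im[:,:,::-1])
    i=viewer.camera_info(c); R=np.array(i['R']);t=np.array(i['t']); print(c,i['camera_matrix'],i['k1'],-R.T@t)
    for n in ['roller_0','chock_0','board','rack','bin','oil_bottle','elbow','stop_block']:
        for d in viewer.pinpoint(n,c): print(n,round(d['confidence'],2),np.round(R.T@(np.array(d['at'])-t),0))
i=viewer.camera_info('wrist');print(i)
E
```

```text
pics
0.0 [ 272.87973585 -589.30155852  213.63797958] [-3.06635236e+00 -6.75554979e-01  8.20973103e-04] 0.9975592901519785
scene [[517.22773038   0.         323.62451889]
 [  0.         517.22773038 202.63725866]
 [  0.           0.           1.        ]] -0.152391396515359 [-239.79076736  622.18285057 1286.56262712]
roller_0 0.85 [ 542. -334.   47.]
roller_0 0.76 [ 613. -323.   48.]
roller_0 0.67 [ 478. -329.   48.]
chock_0 0.97 [486. 305.   4.]
chock_0 0.88 [632. 308.   4.]
chock_0 0.81 [408. 304.   7.]
chock_0 0.71 [798. 127.  -3.]
chock_0 0.63 [557. 313.   4.]
board 0.61 [562.  17.  -1.]
rack 0.64 [ 506. -322.   -1.]
bin 0.86 [523. 306.  -5.]
bin 0.61 [558. 308.   1.]
oil_bottle 0.94 [757. 275.  -4.]
elbow 0.96 [796. -69.  -7.]
stop_block 0.63 [ 569. -474.   -3.]
top [[411.62902354   0.         320.6296356 ]
 [  0.         411.62902354 199.35978797]
 [  0.           0.           1.        ]] 0.03610859475197397 [ 349.12500453  -70.71650386 1454.24760365]
roller_0 0.91 [ 607. -319.   42.]
roller_0 0.77 [ 472. -322.   44.]
roller_0 0.57 [ 542. -329.   46.]
chock_0 0.77 [801. 131.  -0.]
chock_0 0.74 [405. 303.   7.]
chock_0 0.71 [559. 309.   3.]
chock_0 0.6 [630. 311.   7.]
board 0.78 [568.  21.  -0.]
rack 0.64 [ 474. -321.   46.]
rack 0.51 [ 574. -469.    2.]
rack 0.16 [568.  19.  -1.]
bin 0.98 [517. 310.  -5.]
oil_bottle 0.71 [758. 277.  -4.]
elbow 0.66 [799. -66.   1.]
{'camera_matrix': array([[302.5051221 ,   0.        , 317.26178393],
       [  0.        , 302.5051221 , 199.30338364],
       [  0.        ,   0.        ,   1.        ]]), 'k1': -0.001000360615755999, 'R': array([[ 0.42016533, -0.90744651,  0.00138986],
       [-0.86591905, -0.40047834,  0.29966865],
       [-0.27137666, -0.12711389, -0.95404233]]), 't': array([-650.87515206,  -34.216408  ,  392.82813041])}
```

View pics/scene0.png

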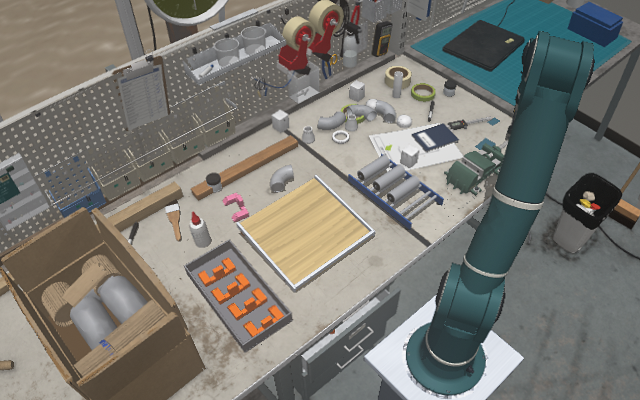

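View pics/top0.png

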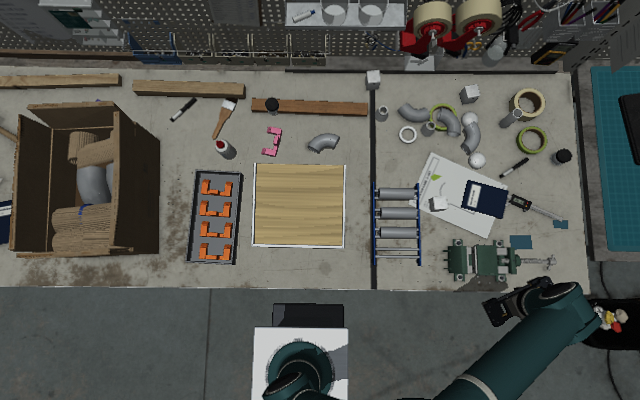

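Three rollers are visible at y≈-325, with the board at (565,18) and four orange chocks in the bin. The pink look-alike is at (800,130). Next I'll take close wrist views for the yaws.

```bash
cat > h.py <<'E'
from cell import robot, grip, kin, viewer
import cv2, numpy as np
from scipy.spatial.transform import Rotation as Ro
def rot(yaw, pitch=0):
    """tool down; tool y-line along world yaw+90deg; pitch (deg) tilts about tool's y axis (plane rising to +x')"""
    return (Ro.from_euler('z',yaw,degrees=True)*Ro.from_euler('y',-pitch,degrees=True)*Ro.from_euler('x',180,degrees=True))
def rv(yaw,pitch=0): return rot(yaw,pitch).as_rotvec()
def look(name, fn, things=()):
    i=viewer.camera_info(name); R=np.array(i['R']);t=np.array(i['t'])
    im=viewer.read_camera(name); cv2.imwrite(f'pics/{fn}.png',im[:,:,::-1])
    np.savez(f'pics/{fn}.npz',K=i['camera_matrix'],k1=i['k1'],R=R,t=t)
    out={}
    for n in things:
        out[n]=[(round(d['confidence'],2),np.round(R.T@(np.array(d['at'])-t),0)) for d in viewer.pinpoint(n,name)]
    return im,out
def pix2w(uv,fn,z):
    c=np.load(f'pics/{fn}.npz'); K=c['K']
    d=(np.array(uv,float)-K[:2,2])/np.diag(K)[:2]; s=d.copy()
    for _ in range(20): s=d/(1+c['k1']*(s@s))
    ray=c['R'].T@np.array([*s,1]); o=-c['R'].T@c['t']
    return o+ray*(z-o[2])/ray[2]
def w2pix(X,fn):
    c=np.load(f'pics/{fn}.npz'); p=c['R']@np.array(X,float)+c['t']; s=p[:2]/p[2]
    return s*(1+c['k1']*(s@s))*np.diag(c['K'])[:2]+c['K'][:2,2]
def clk(): return round(robot.observe()['t'],1)
E
python3 - <<'E'
from h import *
for fn,x,y in [('wr',500,-325),('wb',520,20),('wc',470,308)]:
    for yaw in (0,180):
        if kin.ik([x,y,330],rv(yaw)) is not None: break
    else: print('no ik',fn); continue
    robot.movep([x,y,330],rv(yaw))
    im,o=look('wrist',fn,{'wr':['roller_0','rack'],'wb':['board','chock_0'],'wc':['chock_0','bin']}[fn])
    c=np.load(f'pics/{fn}.npz'); print(fn,yaw,clk(),-c['R'].T@c['t'],robot.observe()['joints'])
    for k in o:
        for v in o[k]: print(k,v)
a=[cv2.imread(f'pics/{f}.png') for f in('wr','wb','wc')]
cv2.imwrite('pics/m1.png',np.vstack([np.hstack([a[0],a[1]]),np.hstack([a[2],a[2]*0])])[:, :] if 0 else cv2.resize(np.vstack([np.hstack([a[0],a[1]]),np.hstack([a[2],a[2]*0])]),(800,500)))
E
```

```text
wr 0 2.4 [ 584.41883213 -326.59968898  500.83334286] [ 0.56332507  0.28731004 -0.05144889  1.59767946  0.01567804  1.25785655
 -1.06381004]
roller_0 (0.85, array([ 475., -331.,   49.]))
roller_0 (0.78, array([ 542., -330.,   45.]))
roller_0 (0.59, array([ 613., -324.,   50.]))
rack (0.83, array([ 504., -328.,    2.]))
wb 0 3.9 [605.43419588  17.95769648 501.26518615] [ 0.13708162  0.16280437 -0.26771275  1.759076    0.04577267  1.22600204
 -1.71618705]
board (0.94, array([567.,  14.,   0.]))
chock_0 (0.97, array([486., 301.,   8.]))
chock_0 (0.97, array([559., 309.,   7.]))
chock_0 (0.82, array([630., 305.,   4.]))
chock_0 (0.78, array([407., 300.,   8.]))
wc 0 5.2 [556.12685179 306.01144936 501.17670505] [-0.24613294  0.26410581 -0.47538585  1.65627853  0.12679807  1.25190905
 -2.32119917]
chock_0 (0.91, array([559., 309.,   2.]))
chock_0 (0.84, array([403., 299.,   7.]))
chock_0 (0.75, array([489., 303.,   6.]))
chock_0 (0.73, array([629., 302.,   4.]))
chock_0 (0.41, array([565.,  12.,   2.]))
bin (0.78, array([524., 308.,   1.]))
```

View pics/m1.png

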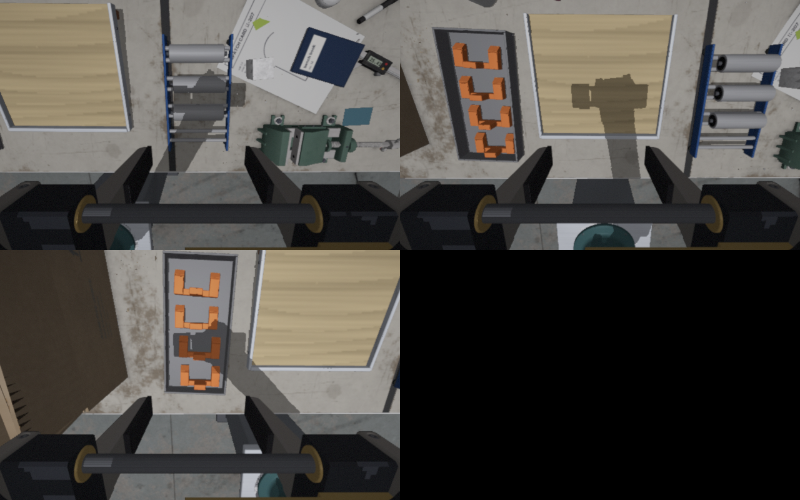

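View pics/wb.png

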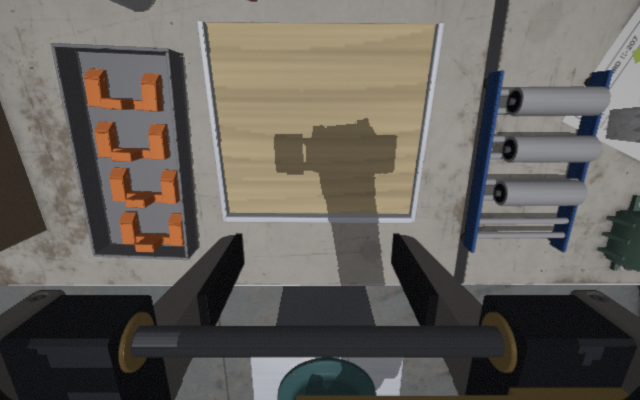

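View pics/wc.png

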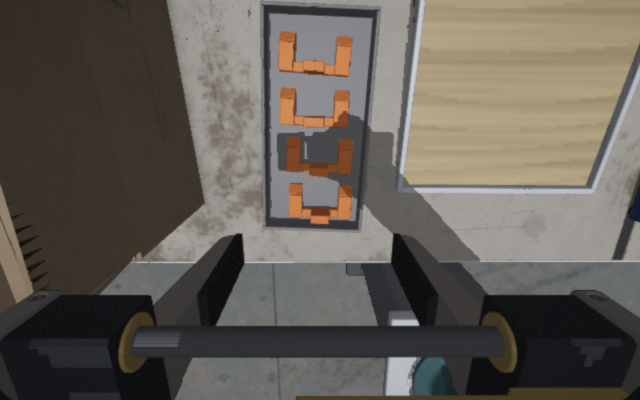

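The lip is at the near edge (row ~218), so the board rises to +x. The chocks' toes point +x in the bin. I'll fit the board and bin poses from the corners.

Run:
```python
from h import *
from scipy.optimize import least_squares
def fit(fn,pts,uv,x0):
    f=lambda p:np.ravel([w2pix([p[0]+np.cos(p[2])*a-np.sin(p[2])*b,p[1]+np.sin(p[2])*a+np.cos(p[2])*b,z],fn)-q for (a,b,z),q in zip(pts,uv)])
    r=least_squares(f,x0); print(fn,np.round(r.x[:2],1),'yaw',round(np.degrees(r.x[2]),2),'res px',np.round(r.fun,1))
fit('wb',[(145,161,58),(145,-161,58),(-145,161,30),(-145,-161,30)],[(198,23),(443,24),(222,220),(414,221)],[566,16,0])
fit('wc',[(162,80,45),(162,-80,45),(-162,80,45),(-162,-80,45)],[(262,5),(380,10),(264,230),(361,232)],[520,306,0])
fit('wb',[(162,80,45),(-162,80,45),(-162,-80,45)],[(52,44),(95,254),(188,259)],[520,306,0])
# chock tabs (top z=51) from wc
for uv in [(314,64),(313,118),(317,169),(320,215)]: print(np.round(pix2w(uv,'wc',51),1))
# roller yaw etc. in wr
R=viewer.camera_info('wrist')
def lr(yb,p):
    pass
T=lambda xb,yb,zb:None
for loc in (0,90,-90,180):
  for X in ([420,80,90],[640,80,90],[640,-60,90],[620,-330,60]):
    q=kin.ik(X,(Ro.from_euler('y',-6,degrees=True)*Ro.from_euler('z',loc,degrees=True)*Ro.from_euler('x',180,degrees=True)).as_rotvec())
    print(loc,X,None if q is None else np.round(q,2))
im=cv2.imread('pics/wr.png')[60:260]; cv2.imwrite('pics/wrc.png',im[:,240:400].repeat(3,0).repeat(3,1))
```

```text
wb [562.2  14. ] yaw -0.52 res px [-1.8 -1.6  1.2 -0.6  0.2  1.9  0.6  2. ]
wc [517.7 306.1] yaw -2.34 res px [-1.8 -1.3  1.5 -0.9 -0.2  1.1  0.5  2.5]
wb [521.8 305. ] yaw -2.68 res px [-0.3 -1.9 -1.3  2.2  1.6  0.9]
[609.2 309.1  51. ]
[537.7 311.   51. ]
[463.2 305.5  51. ]
[389.1 300.9  51. ]
0 [420, 80, 90] [ 0.06  0.28 -0.39  2.28  0.28  0.52 -2.12]
0 [640, 80, 90] [ 0.02  0.58 -0.28  1.78  0.26  0.72 -1.97]
0 [640, -60, 90] [ 0.24  0.57 -0.26  1.79  0.21  0.71 -1.7 ]
0 [620, -330, 60] [ 0.59  0.69 -0.18  1.64  0.11  0.73 -1.19]
90 [420, 80, 90] [ 0.19  0.3  -0.53  2.27  0.37  0.53 -0.63]
90 [640, 80, 90] [ 0.21  0.63 -0.53  1.77  0.48  0.77 -0.56]
90 [640, -60, 90] [ 0.41  0.61 -0.49  1.78  0.41  0.75 -0.28]
90 [620, -330, 60] [ 0.71  0.72 -0.36  1.63  0.28  0.75  0.25]
-90 [420, 80, 90] [-1.08  0.35  0.93  2.34 -0.51  0.54 -2.9 ]
-90 [640, 80, 90] [-0.67  0.63  0.66  1.83 -0.53  0.75 -2.88]
-90 [640, -60, 90] [-0.28  0.58  0.43  1.82 -0.37  0.71 -2.79]
-90 [620, -330, 60] [ 0.44  0.68  0.03  1.65 -0.1   0.73 -2.6 ]
180 [420, 80, 90] [ 0.78  0.69 -1.31  2.25  1.01  0.87  0.39]
180 [640, 80, 90] [ 0.46  0.78 -0.93  1.75  0.82  0.92  0.76]
180 [640, -60, 90] [ 0.87  1.07 -1.34  1.75  1.17  1.2   0.8 ]
180 [620, -330, 60] [ 1.21  1.2  -1.34  1.59  1.22  1.25  1.26]
```

View pics/wrc.png

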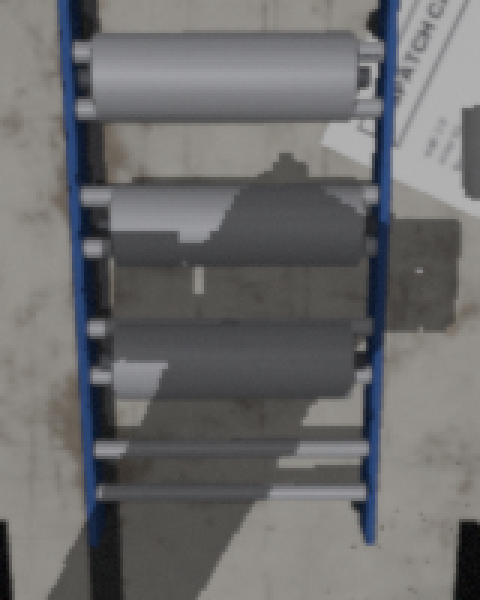

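Fits: board (563,15) with yaw −0.5°, bin (519,306) with yaw −2.4°. I'll place the first chock and check it.

```bash
cat >> h.py <<'E'
BO=np.array([563.,15.,0.]); BY=-0.5; S=np.radians(6)
def bw(xb,yb,h):
    return BO+Ro.from_euler('z',BY,degrees=True).apply([xb-h*np.sin(S),yb,30+xb*np.tan(S)+h*np.cos(S)])
def brot(loc): return (Ro.from_euler('z',BY,degrees=True)*Ro.from_euler('y',-6,degrees=True)*Ro.from_euler('z',loc,degrees=True)*Ro.from_euler('x',180,degrees=True)).as_rotvec()
def F(): return np.array(robot.observe()['contact_force'])
def touch(xb,yb,h0,h1,thr=2.0):
    f0=F(); h=h0
    while h>h1:
        h-=1; robot.servo_line(bw(xb,yb,h),feed=20)
        if np.linalg.norm(F()-f0)>thr: break
    return h,np.round(F()-f0,1)
def chock(px,py,xb,yb,yaw=-2):
    grip(0.65,25); robot.movep([px,py,150],rv(yaw)); robot.servo_line([px,py,27],feed=120)
    w=grip(0.0,25); print('closed',robot.observe()['grip_width']*92,robot.observe()['grip_force'])
    robot.servo_line([px,py,170],feed=200); print('held',robot.observe()['grip_width']*92,robot.observe()['grip_force'])
    robot.movep(bw(xb-26,yb,120),brot(0)); robot.servo_line(bw(xb-26,yb,27),feed=120)
    print('touch',touch(xb-26,yb,27,18)); grip(0.6); robot.servo_line(bw(xb-26,yb,110),feed=150); print('t',clk())
E
python3 - <<'E'
from h import *
chock(606,306,-93,75)
E
```

```text
closed 29.48284957948157 25.000109374523163
held 30.04108015716867 24.998661875724792
touch (26, array([-1.4, -0.5,  1.5]))
t 12.8
```

Run:
```python
from h import *
for _ in range(3): robot.hold(0.1); print(np.round(F(),2))
robot.movep([520,20,330],rv(0))
im,o=look('wrist','b1',['chock_0']); print(o)
for x,y in [(-93-26,75)]: print(w2pix(bw(x,y,46),'b1'), w2pix(bw(-68,75+41,20),'b1'),w2pix(bw(-68,75-41,20),'b1'))
cv2.imwrite('pics/b1c.png',im[0:240,180:460,::-1].repeat(2,0).repeat(2,1))
```

```text
[ 0.64 -0.3   0.32]
[ 0.1   0.71 -0.33]
[-0.21  0.77  0.71]
{'chock_0': [(0.71, array([486., 303.,   7.])), (0.66, array([556., 307.,   3.])), (0.64, array([407., 298.,   8.])), (0.63, array([468.,  86.,  18.])), (0.62, array([525., 306.,   1.]))]}
[270.65343904 215.87405704] [244.81418881 178.50937593] [297.73484658 178.95959128]
```

View pics/b1c.png

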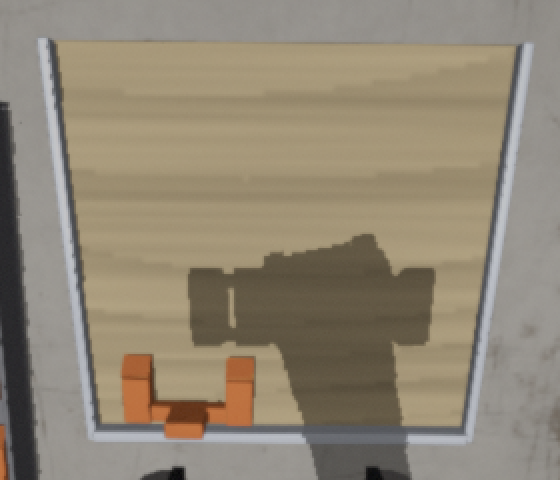

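The first chock stands flat at about (-93, 76) on the board with its toes uphill and clear of the lip. Force noise is about 1 N, so I'll raise the touch threshold and place the next two.

```bash
sed -i 's/thr=2.0/thr=4.0/; s/^BO=.*; BY/BO=np.array([563.,13.,0.]); BY/' h.py
python3 - <<'E'
from h import *
chock(532,308,-93,-76)
chock(461,304,45,74)
robot.movep([520,20,330],rv(0))
im,o=look('wrist','b2',['chock_0']); print(o)
cv2.imwrite('pics/b2c.png',im[0:240,180:460,::-1].repeat(2,0).repeat(2,1))
robot.movep([470,-325,330],rv(0)); 
im,o=look('wrist','r2',['roller_0']); print(o)
cv2.imwrite('pics/r2c.png',im[:260,200:440,::-1].repeat(2,0).repeat(2,1))
E
```

```text
closed 29.740498458024387 25.00043213367462
held 29.767793406287435 24.999546110630035
touch (21, array([-7. , -1. , 17.1]))
t 23.4
closed 29.913578845516994 25.00037670135498
held 29.93647513042437 24.999738335609436
touch (21, array([-3.4, -1.6,  9.5]))
t 32.4
{'chock_0': [(0.89, array([468.,  86.,  19.])), (0.7, array([469., -65.,  19.])), (0.68, array([394., 304.,   5.])), (0.61, array([607.,  87.,  36.]))]}
{'roller_0': [(0.86, array([ 613., -322.,   48.])), (0.78, array([ 542., -329.,   45.])), (0.71, array([ 474., -331.,   50.]))]}
```

View pics/b2c.png

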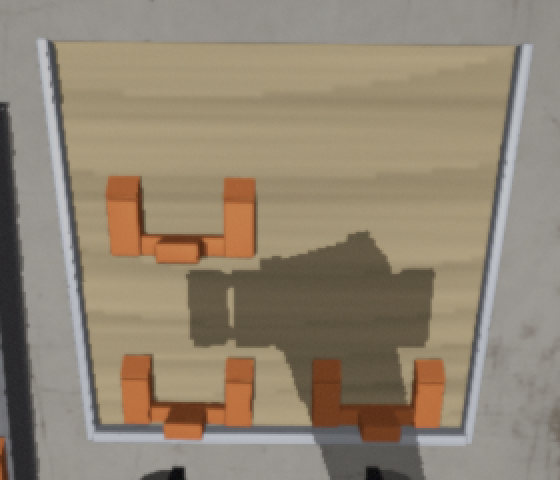

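View pics/r2c.png

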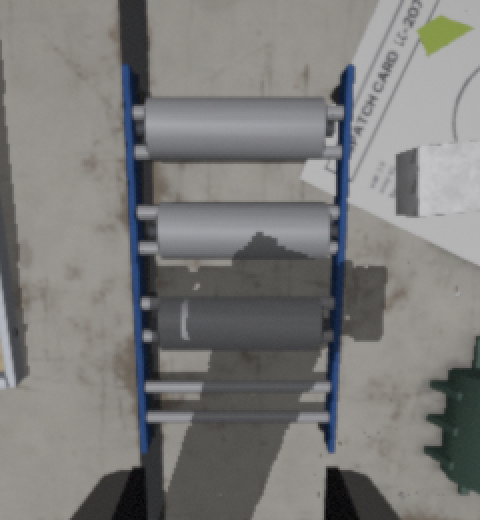

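All three chocks stand flat and the rollers lie square on the rack. Next I'll compute the roller centres and park the first one.

```bash
cat >> h.py <<'E'
def roller(px,py,xb,yb,yaw=90,wid=0.56):
    grip(wid,15); robot.movep([px,py,160],rv(yaw)); robot.servo_line([px,py,80],feed=150)
    robot.servo_line([px,py,31],feed=40); print('down F',np.round(F(),1))
    grip(0.0,15); print('closed',robot.observe()['grip_width']*92)
    robot.servo_line([px,py,170],feed=150); print('held',robot.observe()['grip_width']*92)
    robot.movep(bw(xb,yb,130),brot(90)); robot.servo_line(bw(xb,yb,12),feed=100)
    print('touch',touch(xb,yb,11,3)); grip(0.6); robot.servo_line(bw(xb,yb,120),feed=80); print('t',clk())
E
python3 - <<'E'
from h import *
for l,r in [((159,323),(323,323)),((158,230),(330,231)),((145,128),(328,128))]:
    f=lambda p:pix2w((p[0]/2+200,p[1]/2),'r2',48); a,b=f(l),f(r); d=a-b
    print(np.round((a+b)/2,1),np.linalg.norm(d),np.degrees(np.arctan2(-d[0],d[1])))
roller(473,-330,-55,-77)
robot.movep([520,20,330],rv(0))
im,o=look('wrist','b3',['roller_0','chock_0']); print(o)
cv2.imwrite('pics/b3c.png',im[0:240,180:460,::-1].repeat(2,0).repeat(2,1))
E
```

```text
[ 474.  -328.9   48. ] 123.95339826710858 0.1488147488514217
[ 541.4 -330.6   48. ] 124.29274192794551 -0.16354775503688912
[ 609.5 -324.9   48. ] 126.09812056851281 0.16582777509630403
down F [ 0.3  0.2 -0.5]
closed 39.80716636141517
held 39.63338862072999
touch (4, array([-4.5, -1.1,  7.6]))
t 45.8
{'roller_0': [(0.71, array([500., -67.,  47.])), (0.61, array([ 542., -331.,   45.])), (0.55, array([ 612., -322.,   49.])), (0.18, array([ 577., -474.,    0.]))], 'chock_0': [(0.91, array([609.,  88.,  36.])), (0.84, array([470., -63.,  20.])), (0.8, array([468.,  86.,  20.])), (0.77, array([395., 303.,   6.])), (0.59, array([521., 309.,   1.])), (0.44, array([ 506., -326.,    4.]))]}
```

View pics/b3c.png

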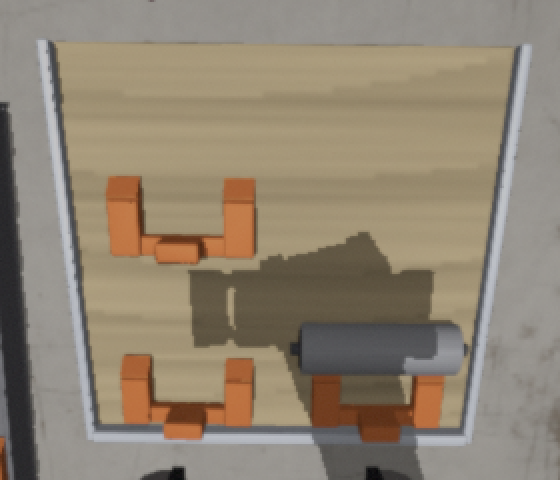

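The first roller rests against its chock, with its mid-line at crop row 349. On to the second, checking the chocks before the third.

Run:
```python
from h import *
def chk(fn):
    robot.movep([520,20,330],rv(0)); im,o=look('wrist',fn,['roller_0','chock_0']); print(o)
    cv2.imwrite(f'pics/{fn}c.png',im[0:240,180:460,::-1].repeat(2,0).repeat(2,1)); return o
roller(542,-330,-55,74)
o=chk('b4')
if any(np.linalg.norm(v[:2]-[608,87])<9 for c,v in o['chock_0']):
    roller(611,-324,83,74); chk('b5')
else: print('upper chock moved?')
```

```text
down F [ 0.5 -0.2  0.5]
closed 39.491630348107016
held 39.56118781941525
touch (4, array([-1.6, -1.7,  7.5]))
t 59.2
{'roller_0': [(0.62, array([ 612., -322.,   50.])), (0.61, array([501., -63.,  48.]))], 'chock_0': [(0.97, array([395., 304.,   8.])), (0.89, array([470.,  88.,  19.])), (0.76, array([472., -62.,  21.])), (0.64, array([609.,  86.,  38.]))]}
down F [0.6 0.3 0. ]
closed 39.630283051868425
held 39.79558494301748
touch (4, array([-1.2, -0.9,  5. ]))
t 72.4
{'roller_0': [(0.91, array([502.,  88.,  43.])), (0.68, array([500., -66.,  47.])), (0.56, array([644.,  88.,  63.]))], 'chock_0': [(0.87, array([396., 305.,   8.])), (0.87, array([469., -65.,  21.])), (0.57, array([469.,  87.,  17.]))]}
```

```bash
ls pics/b5c.png pics/b4c.png; cp pics/b5c.png pics/last.png 2>/dev/null || cp pics/b4c.png pics/last.png
```

```text
pics/b4c.png
pics/b5c.png
```

View pics/last.png

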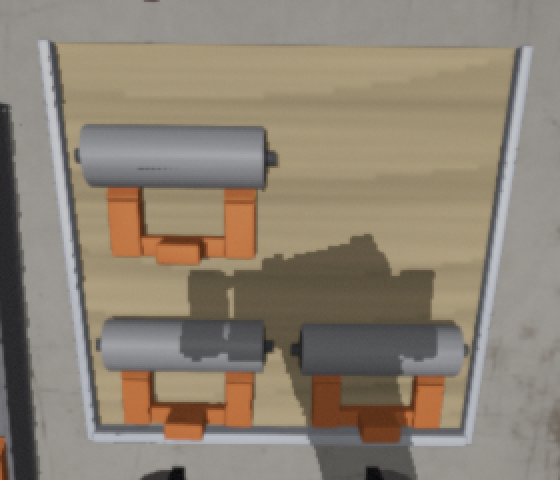

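All three rollers lie square against their chocks, with about 17 mm between the stubs of the lower pair. I'll do a quick stillness check and then hand in.

Run:
```python
from h import *
a=viewer.read_camera('wrist').astype(int); robot.hold(2); im,o=look('wrist','b6')
d=np.abs(im.astype(int)-a).max(2)[:230]; n=(d>60).sum(); print(n,clk())
if n<60: print(robot.job_done())
```

```text
173 75.7
```

Run:
```python
from h import *
a=cv2.imread('pics/b6.png').astype(int); im,o=look('wrist','b7'); robot.hold(1); im2,o=look('wrist','b8',['chock_0','roller_0'])
for p,q in ((a[:,:,::-1],im),(im,im2),(cv2.imread('pics/b5.png')[:,:,::-1],im2)):
    d=np.abs(p.astype(int)-q.astype(int)).max(2)[:230]>60; ys,xs=np.nonzero(d); print(d.sum(), (xs.min(),xs.max(),ys.min(),ys.max()) if d.any() else '')
print(o)
cv2.imwrite('pics/b8c.png',im2[0:240,30:460,::-1])
```

```text
0 
0 
25 (np.int64(580), np.int64(632), np.int64(70), np.int64(127))
{'chock_0': [(0.9, array([470.,  84.,  21.])), (0.8, array([470., -65.,  21.])), (0.74, array([395., 305.,   6.])), (0.72, array([610.,  85.,  34.]))], 'roller_0': [(0.93, array([641.,  89.,  63.])), (0.81, array([505.,  87.,  44.])), (0.59, array([503., -66.,  47.]))]}
```

View pics/b8c.png

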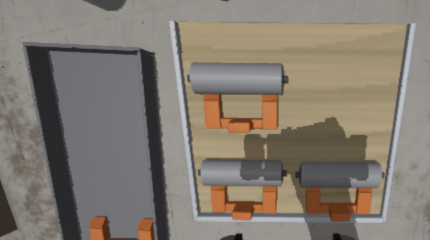

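The earlier difference was just the arm settling. Later frames are identical, and all rollers and chocks are in place with the spare in the bin.

```bash
python3 -c "
from cell import robot
print(robot.job_done())"
```

```text
the job is handed in; nothing more can be done
None
```

I parked all three rollers that were on the rack, each square on the board against its own chock and still in the last camera frames; the spare chock is in the bin, and I handed the job in at about 77 s (no verdict was returned).

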